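# Put the nutmeg in its jar and hold the spice carousel with that jar in front

## Task

Pick the nutmeg out of the wooden pocket tray and drop it into the open jar on the spice carousel, and turn the carousel until the open jar faces the front, the side of the stand with the spoon ledge; leave everything else on the shelf as it is. Finish while still gripping the turntable firmly, by its centre knob or otherwise, with the jar in front, so that it cannot swing round while I put the lid back on: do not let go at the end.

Things in the scene. Friction and masses are not known exactly. Their poses are not given: they have to be found in the camera images.
- stand: fixed dark wooden board under the spice carousel, 320 x 260 mm, 14 mm thick. Origin: on the shelf, straight below the turntable's axis; z up; -x is the FRONT: there the board reaches 190 mm from the axis (130 mm on the other three sides), 67 mm beyond the turntable's edge, and forms the spoon ledge, a groove between two low strips with a wooden spoon lying in it
- turntable: wooden turntable, a disc 246 mm across, 6 mm thick. Origin: on the axis at its underside, 20 mm above the shelf. Turns without limit either way about vertical z, bearing drag 0.03 N m, stays where it is left; inertia 0.01 to 0.02 kg m2. Six steel jars are clicked firmly into collars on it, 85 mm from the axis, 60 degrees apart; five are closed, 84 mm high over its top face with their lid knobs (110 mm above the shelf)
- knob (a point): centre of the round dark wooden knob on the turntable's axis: 36 mm across, 28 mm high, 132 to 160 mm above the shelf, on a steel post 18 mm thick that is fixed to the turntable; turning the knob turns the table
- open_jar: the open jar: plain steel, the only one of the six without a lid; round, 60 mm outside, 56 mm inside, 70 mm high, floor 3 mm thick. Origin: centre of its underside, 26 mm above the shelf, so its rim is 96 mm above the shelf. Clicked firmly into the turntable, 85 mm from its axis
- nutmeg: nutmeg: brown egg shape, 24 mm thick and 30 mm long, standing on end in a pocket of the tray, its top about 26 mm above the tray's top face and 40 mm above the shelf. Origin: its lower end when standing (its middle is 15 mm up along its z). 12 g
- nutmeg_mid (a point): middle of the nutmeg
- nut_tray: fixed pale wooden tray, 170 x 116 x 14 mm, with 2 x 3 round pockets 17 mm wide, 52 mm apart in both directions. Origin: centre of its underside, x along the long side. Three pockets hold the nutmeg and two areca nuts, the rest are empty
- areca1: areca nut: the same brown, but squat and button-shaped, 32 mm across and 20 mm high, in a tray pocket; leave alone
- areca2: areca nut like the other; leave alone
- spoon: small wooden ghee spoon, 125 mm long, lying in the ledge of the stand, up to 22 mm above the shelf; leave alone
- jar_lid: steel lid of the open jar, 63 mm across, 22 mm high, lying on the shelf; leave alone
- funnel: orange plastic funnel standing on its mouth, 104 mm across, 105 mm high; leave alone
- flip_jar: glass jar with hinged flip-top lid and wire bail, 80 mm across, 123 mm high; leave alone
- kadai_clip: steel kadai handle clip (pincers), 175 mm long, lying on the shelf; leave alone

How it is judged (in metres and radians):
On the way:
1. the nutmeg lies in the open jar, let go (horizontal distance between nutmeg_mid and open_jar below 0.021 m and z of nutmeg_mid in the frame of open_jar between 0.005 and 0.045 m and contact force between nutmeg and the fingers below 0.1 N), for 0.2 s.
At the end, for the whole second after the job is handed in: nutmeg inside the open jar, not touched; that jar with its centre within 20 mm (13 degrees) of the line from the axis straight to the stand's front; turntable at rest (under 0.05 rad/s), fingers still gripping it (knob, table or jars) with over 5 N through the last second (all of step 1 and x of open_jar in the frame of stand below -0.07 m and y of open_jar in the frame of stand between -0.02 and 0.02 m and angular speed of turntable below 0.05 rad/s and contact force between the fingers and turntable above 5 N); the arm keeps its last pose, push and grip.
It fails at once if an areca nut is taken out of its pocket, or the spoon, lid, funnel, flip-top jar or kadai clip is moved by more than 30 mm (distance of any of funnel, flip_jar, kadai_clip, jar_lid, spoon, areca1, areca2 from where it was at the start of the episode above 0.03 m).
It also fails if it takes over 51 s, if anything falls off the work surface, if the arm or the gripper's body presses on something with over 40 N, if the wrist force passes 120 N, or if a joint passes its speed limit or range.

## Robot

A 6-joint arm with a two-finger parallel gripper is mounted at the origin on the work surface. World frame = base frame: x ahead of the robot, y to its left, z up, the work surface at z = 0. Lengths are in m, angles in degrees, forces in N, time in s.
With the tool pointing down it reaches from about 0.4 to 0.825 m from the base axis. Payload 7 kg.
Tool frame: the origin (TCP) lies midway between the tips of the shut fingers; the grasp point (between the pads) lies 19 mm behind it (ctrl.grip_point_offset is the distance from the TCP to the grasp point, in m); x points along the fingers, y is the direction in which the jaws open and shut, and the axes are right-handed (so a half turn about x gives the same grasp; the last joint's range is limited). The gripper opens to 88 mm and grips with 3 to 60 N. Pads are 19 mm wide; open, the fingers measure 130 mm over their backs; the gripper's body (78 mm by 193 mm) begins 47 mm behind the grasp point.
Start: joints at [83.715, 20.546, 0.682, 0, -70.136, -16.507], TCP at [0.261, 0.622, 0.227] pointing down, gripper open.
Joint ranges: [-176.03, 176.03], [-82.01, 121.73], [-58.28, 71.71], [-173.87, 95.51], [-174.79, -0.11], [-173.66, 173.66]. Speed limits (degrees/s): [136.94, 136.94, 172.46, 180, 180, 180].

## Interface

Orientations are given as [roll, pitch, yaw] about the fixed x, y, z axes, in that order (R = Rz(yaw) Ry(pitch) Rx(roll)).
In Python, from plant import ctrl gives the robot as it stands.
- The arm moves only by the tool drive_tool, never from a script. Its argument "plan" is a list of rows, each a list of 3 entries, a list of its own where there are three numbers: the shift along the tool's x, y, z in m, then the turn, a rotation vector about the tool's x, y, z in degrees, then the opening, from 0 (shut) to 1 (fully open). In form: [[[dx, dy, dz], [wx, wy, wz], grip], ...]. A call has 1 to 20 rows; each row is the pose to reach, as a shift and turn from the pose measured when the call began, along the tool's axes at that moment; what a row does not reach only later rows make up. A row lasts 1/12 s, in which the tool goes at most 41.7 mm and 7.16 degrees, less where a joint would pass 70% of its speed; a pose out of reach is approached as far as the arm can. A call with a gripper value outside its range is refused whole. The fingers move at their own pace and stop on an object; the grip force is fixed at half the most. Time passes only in rows, so rows that repeat a pose let the fingers close. It gives the time, the measured TCP pose, the force and the opening at its end, in the units of the state.
- ctrl.get_obs(): the state, without advancing time (a new reading comes with each control period).
- ctrl.snapshot(name): name is "scene" or "top"; returns the picture (420x560x3 uint8, blue, green, red); there is no depth.
- ctrl.get_calibration(name): a dict with "fx", "fy", "cx", "cy" (pixels), "R" (3x3) and "t" (3): a world point X has camera coordinates R X + t. Camera axes: x right, y down, z forward; pixel columns grow to the right and rows downward; lengths in m; the calibration is good to about 2 mm. A picture is of the moment at which its call begins. get_calibration takes no time and is no camera call.
- ctrl.close_job(): hands the job in, once; it reports no verdict.
Trained networks look in the newest picture that a camera, given by its name, has taken for a name from the list of things; names that differ only in an ending like _2 or _b are one class to them, and where a whole thing is asked for, a point or a joint stands for the part that bears it (a point fixed in the world has none). Each returns a list of dicts, best first, with "confidence" (0 to 1); they miss things now and then, are a little off and sometimes report something else, mostly with a low value. They report only what shows in the picture. A call takes as long as a camera call.
- ctrl.cut_out(camera, name): "pixels" (420x560 bool, what is visible of it) and "pixel" ([column, row] in pixels, amid what is visible of it).
- ctrl.landmark_of(camera, name): "pixel" ([column, row] in pixels: a listed point, or the origin of a listed thing).
The state is a dict: "clock": time; "joint_pos": joint angles; "qvel": joint speeds; "tau": joint torques, N m; "tool_pos": TCP position; "orientation": TCP orientation; "force": force on the tool from outside, world axes, zero at the start; "moment": the same for the moment, N m; "opening": finger opening in m.
Only numpy, scipy, OpenCV 4.12 (cv2) and the standard library are available. Lean on these libraries where they do the work, as an engineer would, in place of code of your own. Each camera call takes 0.05 s, during which the arm holds its last target. There are 200 camera calls.

## Working session

There is one attempt and no reset: what is moved stays moved. The work goes in short steps, Python scripts to look and compute and a tool call to move; the robot and the scene stay as the last step left them, time stands still between calls to the robot, and variables do not carry over. Pictures are saved under pics/ and viewed, about 8 in all and at most 12, crops included, and the job is handed in when it is done.

Besides the shell and the picture viewer there is one more tool, called as name(argument=value, ...), one argument or row to a line, values as JSON. drive_tool: Moves the arm, as the interface text tells. Its arguments: {"type":"object","properties":{"plan":{"type":"array","items":{"type":"array"}}},"required":["plan"]}

```bash
mkdir -p pics; ls; python3 - <<'E'
from plant import ctrl
import cv2
for n in("scene","top"):
    cv2.imwrite(f"pics/{n}0.png",ctrl.snapshot(n))
    c=ctrl.get_calibration(n);print(n,c)
    for o in("stand","turntable","knob","open_jar","nutmeg","nutmeg_mid","nut_tray","areca1"):
        print(o,[(d["pixel"],round(d["confidence"],2)) for d in ctrl.landmark_of(n,o)[:3]])
print(ctrl.get_obs())
E
```

```text
pics
scene {'fx': 458.5335617658842, 'fy': 458.5335617658842, 'cx': 282.6312634720426, 'cy': 213.2712354087658, 'R': array([[ 0.70568084,  0.70843771,  0.01142636],
       [ 0.48364115, -0.46984836, -0.73846716],
       [-0.51778933,  0.52664838, -0.67419262]]), 't': array([-0.40462579, -0.1849242 ,  1.79808855])}
stand []
turntable [([253.9, 250.4], 0.72)]
knob [([257.8, 221.1], 0.84)]
open_jar [([286.0, 252.6], 0.84)]
nutmeg []
nutmeg_mid [([331.5, 203.2], 0.45)]
nut_tray [([326.5, 199.0], 0.96)]
areca1 [([333.3, 197.4], 0.5), ([311.5, 192.6], 0.36), ([331.6, 206.7], 0.32)]
top {'fx': 512.7592009292056, 'fy': 512.7592009292056, 'cx': 286.0546097770797, 'cy': 212.02874337455978, 'R': array([[ 0.00940448, -0.99994935, -0.00358422],
       [-0.99429217, -0.00897021, -0.10631378],
       [ 0.10627625,  0.00456359, -0.99432617]]), 't': array([-0.01425248,  0.6019722 ,  1.33042052])}
stand []
turntable []
knob []
open_jar [([298.6, 203.9], 0.45)]
nutmeg [([191.7, 259.3], 0.74), ([300.1, 205.0], 0.63), ([200.2, 217.9], 0.45)]
nutmeg_mid [([447.8, 241.3], 0.39)]
nut_tray [([186.2, 240.6], 0.84), ([110.0, 227.7], 0.55)]
areca1 [([188.8, 259.6], 0.48), ([173.5, 238.6], 0.41)]
{'clock': 0.9, 'joint_pos': array([ 8.37138361e+01,  2.05434833e+01,  6.80540413e-01, -6.32980563e-04,
       -7.01366774e+01, -1.65075593e+01]), 'qvel': array([ 0.00984931, -0.02533917, -0.03638491, -0.01624124,  0.12341477,
        0.00683463]), 'tau': array([ 7.37429309e-04, -5.82356000e+01,  2.93301201e+01,  7.00212613e+00,
        1.24348895e-02, -2.44440065e-05]), 'tool_pos': array([0.26150032, 0.62224217, 0.22658095]), 'orientation': array([-16.01963742,  89.99929392, 141.1864243 ]), 'force': array([ 0.17008927, -0.08764014,  0.933935  ]), 'moment': array([-0.03730962,  0.0334988 ,  0.06159329]), 'opening': 0.08757983610427744}
```

View pics/scene0.png

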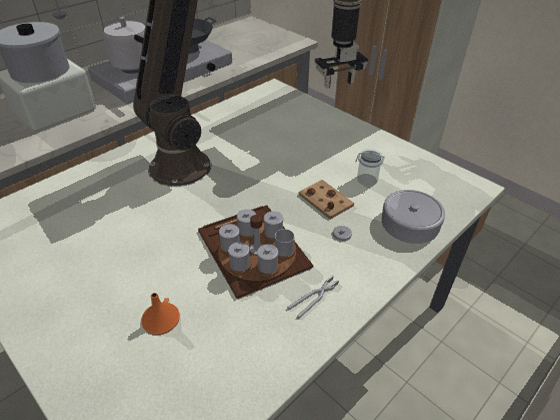

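View pics/top0.png

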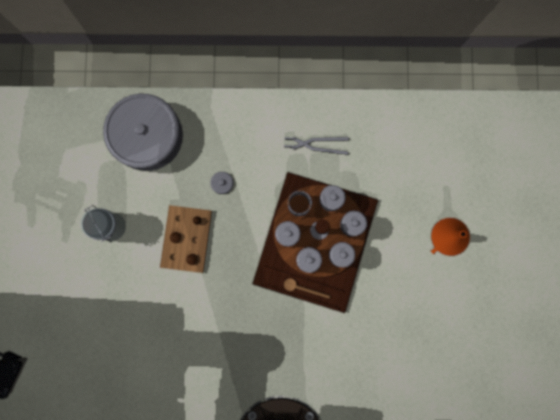

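The scene view shows the carousel at about (255,245) with the open jar at (285,243), and the tray at (326,198). In the top view the tray is at (186,240) and its nuts at (199,220), (176,237) and (193,259). The open jar is at (300,203) and the spoon side faces down the image. I'll zoom in on the tray to tell the nuts apart.

```bash
python3 - <<'E'
import cv2,numpy as np
a=cv2.imread("pics/scene0.png")[170:225,290:365]; b=cv2.imread("pics/top0.png")[200:278,152:220]; c=cv2.imread("pics/top0.png")[165:315,250:385]
f=lambda i:cv2.resize(i,(390,int(390*i.shape[0]/i.shape[1])),interpolation=cv2.INTER_CUBIC)
A,B,C=[cv2.resize(i,(int(420*i.shape[1]/i.shape[0]),420) if k else (0,0),fx=0 if k else 4,fy=0 if k else 4,interpolation=cv2.INTER_CUBIC) if 0 else i for k,i in enumerate((a,b,c))]
A=cv2.resize(a,None,fx=5,fy=5,interpolation=2);B=cv2.resize(b,None,fx=5,fy=5,interpolation=2)
o=np.zeros((400,720,3),np.uint8);o[:A.shape[0],:375]=A;o[:B.shape[0],380:720]=B
cv2.imwrite("pics/crop1.png",o)
cv2.imwrite("pics/crop2.png",cv2.resize(c,None,fx=4,fy=4,interpolation=2))
E
```

```text
(no output)
```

View pics/crop1.png

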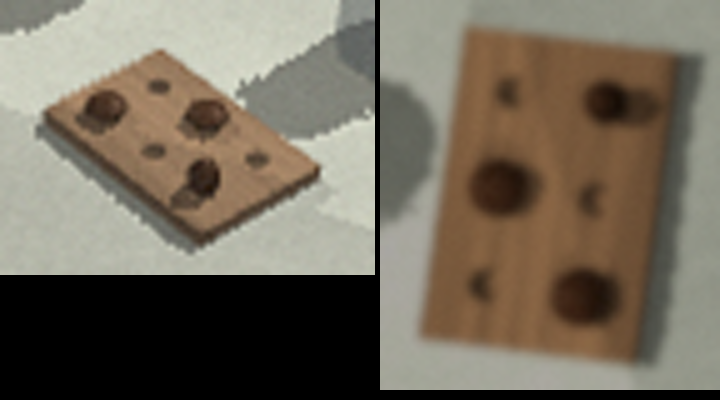

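View pics/crop2.png

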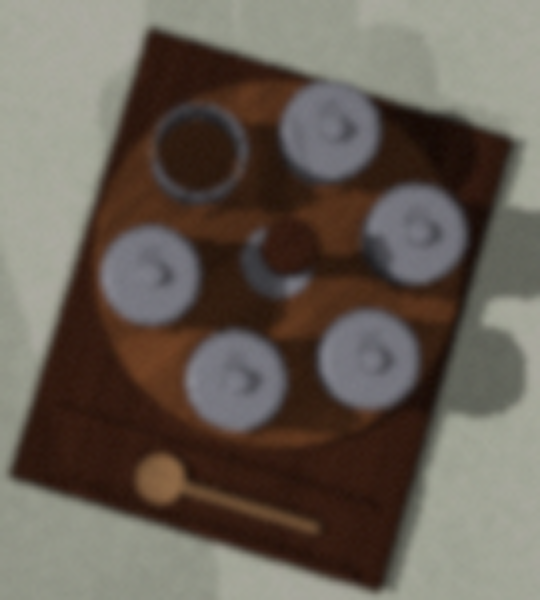

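The crops show the nutmeg as the narrow, tall nut: top image (196.6,220.4), scene image (330.8,205.2). In the top image the knob is at (322.5,226), the open jar's rim centre at (300,203), and the board corners are clear.

```bash
cat > h.py <<'E'
from plant import ctrl
import numpy as np
def ray(n,p):
    c=ctrl.get_calibration(n);R,t=c["R"],c["t"]
    d=R.T@np.array([(p[0]-c["cx"])/c["fx"],(p[1]-c["cy"])/c["fy"],1]);return -R.T@t,d
def atz(n,p,z):
    o,d=ray(n,p);return (o+d*(z-o[2])/d[2])
def proj(n,X):
    c=ctrl.get_calibration(n);q=c["R"]@np.array(X)+c["t"];return np.array([c["fx"]*q[0]/q[2]+c["cx"],c["fy"]*q[1]/q[2]+c["cy"]])
E
python3 - <<'E'
from h import *
import cv2
np.set_printoptions(precision=4,suppress=True)
cr=lambda u,v:(250+u/4-.4,165+v/4-.4)
cs=[atz("top",cr(*p),.014) for p in((152,28),(520,142),(382,590),(10,475))]
print("corners",np.array(cs))
ax=cs[0]-cs[3]+cs[1]-cs[2];print("stand yaw(+x dir)",np.degrees(np.arctan2(ax[1],ax[0])), [np.linalg.norm(cs[i]-cs[i-1]) for i in range(4)])
m=sum(cs)/4;u=ax/np.linalg.norm(ax);print("axis from corners",m+u*.03)
print("knob",atz("top",cr(290,245),.16),"jar",atz("top",cr(200,152),.096))
lids=[atz("top",cr(*p),.105) for p in((330,130),(415,233),(368,358),(237,380),(150,274))]
print("lids",np.array(lids), "mean with jar",(sum(lids)+atz("top",cr(200,152),.096))/6)
print("nut top view",atz("top",(196.2,220),.027),"scene",atz("scene",(330.4,204.8),.027))
for n in("scene","top"):
    for o in("nutmeg","areca1","knob","open_jar","nut_tray"):
        for d in ctrl.cut_out(n,o)[:3]:
            m=d["pixels"];q=np.argwhere(m).mean(0)[::-1] if m.any() else [0,0]
            z=dict(nutmeg=.027,areca1=.012,knob=.15,open_jar=.08,nut_tray=.014)[o]
            print(n,o,round(d["confidence"],2),m.sum(),q,atz(n,q,z)[:2])
E
```

```text
corners [[ 0.7144 -0.0118  0.014 ]
 [ 0.6386 -0.2607  0.014 ]
 [ 0.3401 -0.1668  0.014 ]
 [ 0.4129  0.0797  0.014 ]]
stand yaw(+x dir) -17.16160972857865 [np.float64(0.3151604649381286), np.float64(0.26015935858836137), np.float64(0.3129685156045691), np.float64(0.256994805655596)]
axis from corners [ 0.5552 -0.0987  0.014 ]
knob [ 0.5558 -0.0961  0.16  ] jar [ 0.6196 -0.0431  0.096 ]
lids [[ 0.6332 -0.1248  0.105 ]
 [ 0.5685 -0.178   0.105 ]
 [ 0.4901 -0.1484  0.105 ]
 [ 0.4757 -0.0669  0.105 ]
 [ 0.5413 -0.0122  0.105 ]] mean with jar [ 0.5547 -0.0956  0.1035]
nut top view [0.5791 0.2305 0.027 ] scene [0.582  0.2259 0.027 ]
scene areca1 0.56 47 [310.7872 190.9362] [0.4715 0.2466]
scene areca1 0.51 207 [341.6667 233.2802] [0.691  0.1581]
scene areca1 0.44 38 [331.  192.5] [0.5288 0.2929]
scene knob 0.73 4357 [256.488  246.7168] [ 0.6386 -0.1702]
scene knob 0.33 1872 [248.4444 258.9562] [ 0.657  -0.2165]
scene open_jar 0.93 421 [284.3064 242.5819] [ 0.6344 -0.0549]
scene open_jar 0.42 44 [331.1591 192.5909] [0.579  0.2268]
scene nut_tray 0.74 1056 [325.9763 199.6108] [0.5437 0.2479]
top nutmeg 0.44 55 [196.9636 220.4909] [0.5778 0.2284]
top areca1 0.64 118 [175.6525 237.5847] [0.5326 0.2871]
top areca1 0.55 92 [192.3152 259.2174] [0.4752 0.2407]
top knob 0.71 6648 [319.7289 230.7506] [ 0.5447 -0.091 ]
top knob 0.45 1221 [450.1048 237.1826] [ 0.5321 -0.4052]
top knob 0.43 177 [299.904  203.6328] [ 0.6103 -0.0427]
top open_jar 0.63 115 [300.6087 201.6087] [ 0.6242 -0.0461]
top open_jar 0.26 1204 [103.0565 224.7807] [0.5599 0.4592]
top nut_tray 0.91 2666 [186.0075 238.7153] [0.5297 0.2588]
```

```bash
cat >> h.py <<'E'
from scipy.spatial.transform import Rotation as Ro
def go(tgt,jaw=None,flip=False):
    """shift and turn in tool frame to world TCP tgt, jaw axis at angle jaw (deg, world, mod 180)"""
    o=ctrl.get_obs();R=Ro.from_euler("xyz",o["orientation"],degrees=True);M=R.as_matrix()
    y=np.degrees(np.arctan2(M[1,1],M[0,1]));print("clock",o["clock"],"tcp",o["tool_pos"].round(4),"jaw",y.round(2),"j",o["joint_pos"].round(1),"open",o["opening"].round(4),"F",o["force"].round(1))
    print("toolx",M[:,0].round(3))
    s=M.T@(np.array(tgt)-o["tool_pos"])
    if jaw is None:jaw=y
    d=(jaw-y+90)%180-90
    if flip:d-=180*np.sign(d)
    Z=np.array([0,0,-1.]);Y=np.array([np.cos(np.radians(y+d)),np.sin(np.radians(y+d)),0]);T=np.c_[Z,Y,np.cross(Z,Y)]
    print("shift",s.round(4),"turn",(R.inv()*Ro.from_matrix(T)).as_rotvec(degrees=True).round(2))
E
python3 - <<'E'
from h import *
go([.58,.2285,.10],39)
go([.58,.2285,.10],-6)
E
```

```text
Traceback (most recent call last):
  File "h.py", line 14, in go
    y=np.degrees(np.arctan2(M[1,1],M[0,1]));print("clock",o["clock"],"tcp",o["tool_pos"].round(4),"jaw",y.round(2),"j",o["joint_pos"].round(1),"open",o["opening"].round(4),"F",o["force"].round(1))
                                                                                                                                                      ^^^^^^^^^^^^^^^^^^
AttributeError: 'float' object has no attribute 'round'
```

```bash
sed -i 's/o\["opening"\].round(4)/round(o["opening"],4)/' h.py
python3 - <<'E'
from h import *
go([.58,.2285,.10],39)
go([.58,.2285,.10],-6)
E
```

```text
clock 1.4 tcp [0.2615 0.6223 0.2265] jaw -112.79 j [ 83.7  20.5   0.7  -0.  -70.1 -16.5] open 0.0877 F [-0.   0.  -0.3]
toolx [-0. -0. -1.]
shift [ 0.1266  0.2396 -0.4462] turn [28.21 -0.   -0.  ]
clock 1.4 tcp [0.2615 0.6223 0.2265] jaw -112.79 j [ 83.7  20.5   0.7  -0.  -70.1 -16.5] open 0.0877 F [-0.   0.  -0.3]
toolx [-0. -0. -1.]
shift [ 0.1266  0.2396 -0.4462] turn [73.21 -0.   -0.  ]
```

drive_tool(
  plan=[
    [[0.03, 0.24, -0.446], [28.2, 0, 0], 0.65],
    [[0.03, 0.24, -0.446], [28.2, 0, 0], 0.65],
    [[0.03, 0.24, -0.446], [28.2, 0, 0], 0.65],
    [[0.03, 0.24, -0.446], [28.2, 0, 0], 0.65],
    [[0.03, 0.24, -0.446], [28.2, 0, 0], 0.65],
    [[0.03, 0.24, -0.446], [28.2, 0, 0], 0.65],
    [[0.03, 0.24, -0.446], [28.2, 0, 0], 0.65],
    [[0.03, 0.24, -0.446], [28.2, 0, 0], 0.65],
    [[0.03, 0.24, -0.446], [28.2, 0, 0], 0.65],
    [[0.03, 0.24, -0.446], [28.2, 0, 0], 0.65],
    [[0.03, 0.24, -0.446], [28.2, 0, 0], 0.65],
    [[0.05, 0.24, -0.446], [28.2, 0, 0], 0.65],
    [[0.08, 0.24, -0.446], [28.2, 0, 0], 0.65],
    [[0.11, 0.24, -0.446], [28.2, 0, 0], 0.65],
    [[0.1266, 0.24, -0.446], [28.2, 0, 0], 0.65],
    [[0.1266, 0.24, -0.446], [28.2, 0, 0], 0.65],
  ],
)

```text
clock: 2.73
tool_pos: [0.5776, 0.2261, 0.0955]
orientation: [82.5, 89.6, -148.6]
force: [-1.4, -0.2, 0.3]
opening: 0.057
```

```bash
python3 - <<'E'
from h import *
import cv2
S=ctrl.snapshot("scene");T=ctrl.snapshot("top")
a=cv2.resize(S[160:230,290:370],None,fx=5,fy=5,interpolation=2);b=cv2.resize(T[190:280,150:226],None,fx=5,fy=5,interpolation=2)
o=np.zeros((450,790,3),np.uint8);o[:350,:400]=a;o[:,405:785]=b;cv2.imwrite("pics/pre.png",o)
go([.58,.2285,.018],39)
print(proj("scene",[.58,.2285,.04]),proj("scene",ctrl.get_obs()["tool_pos"]))
E
```

```text
clock 2.8333 tcp [0.5799 0.2282 0.1001] jaw -140.98 j [ 39.4  21.8 -15.3   0.  -53.   -0.4] open 0.0568 F [-0.8  0.3  0.9]
toolx [-0.    -0.001 -1.   ]
shift [ 0.0821 -0.0003  0.0003] turn [ 0.02 -0.03 -0.05]
[330.75833599 201.36617131] [332.13462939 187.96475395]
```

View pics/pre.png

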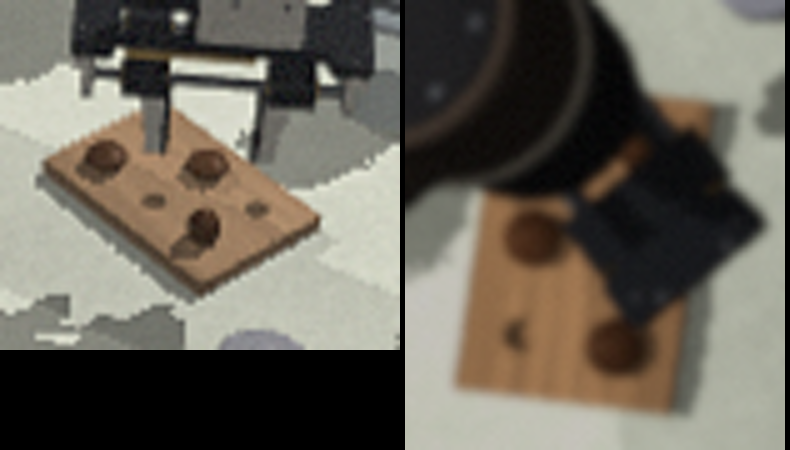

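The fingers straddle the nutmeg: tips at crop (155,150) and (257,160), nutmeg at crop (204,228), directly below their midpoint. Next I descend and grip.

drive_tool(
  plan=[
    [[0.03, 0, 0], [0, 0, 0], 0.65],
    [[0.055, 0, 0], [0, 0, 0], 0.65],
    [[0.072, 0, 0], [0, 0, 0], 0.65],
    [[0.082, 0, 0], [0, 0, 0], 0.65],
    [[0.082, 0, 0], [0, 0, 0], 0.65],
    [[0.082, 0, 0], [0, 0, 0], 0.4],
    [[0.082, 0, 0], [0, 0, 0], 0.2],
    [[0.082, 0, 0], [0, 0, 0], 0.1],
    [[0.082, 0, 0], [0, 0, 0], 0.1],
    [[0.082, 0, 0], [0, 0, 0], 0.1],
    [[0.082, 0, 0], [0, 0, 0], 0.1],
    [[0.082, 0, 0], [0, 0, 0], 0.1],
  ],
)

```text
clock: 3.83
tool_pos: [0.5797, 0.2278, 0.0184]
orientation: [112.5, 89.9, -118.5]
force: [-2.3, -0.8, 3.0]
opening: 0.023
```

```bash
python3 - <<'E'
from h import *
go([.62,-.0425,.15],129.5)
go([.62,-.0425,.15],129.5,True)
E
```

```text
clock 3.8333 tcp [0.5797 0.2278 0.0184] jaw -140.98 j [ 39.4  27.2 -19.5   0.  -43.4  -0.4] open 0.023 F [-2.3 -0.8  3. ]
toolx [-0.001 -0.001 -1.   ]
shift [-0.1313  0.139  -0.2355] turn [ 8.952e+01 -8.000e-02 -3.000e-02]
clock 3.8333 tcp [0.5797 0.2278 0.0184] jaw -140.98 j [ 39.4  27.2 -19.5   0.  -43.4  -0.4] open 0.023 F [-2.3 -0.8  3. ]
toolx [-0.001 -0.001 -1.   ]
shift [-0.1313  0.139  -0.2355] turn [-9.048e+01  3.000e-02 -8.000e-02]
```

drive_tool(
  plan=[
    [[-0.04, 0, 0], [0, 0, 0], 0.1],
    [[-0.08, 0, 0], [0, 0, 0], 0.1],
    [[-0.12, 0, 0], [0, 0, 0], 0.1],
    [[-0.14, 0.02, -0.03], [8, 0, 0], 0.1],
    [[-0.14, 0.037, -0.06], [15, 0, 0], 0.1],
    [[-0.14, 0.054, -0.09], [22, 0, 0], 0.1],
    [[-0.14, 0.071, -0.12], [29, 0, 0], 0.1],
    [[-0.14, 0.088, -0.15], [36, 0, 0], 0.1],
    [[-0.14, 0.105, -0.18], [43, 0, 0], 0.1],
    [[-0.14, 0.122, -0.207], [50, 0, 0], 0.1],
    [[-0.14, 0.133, -0.225], [57, 0, 0], 0.1],
    [[-0.14, 0.139, -0.2355], [64, 0, 0], 0.1],
    [[-0.131, 0.139, -0.2355], [71, 0, 0], 0.1],
    [[-0.131, 0.139, -0.2355], [78, 0, 0], 0.1],
    [[-0.131, 0.139, -0.2355], [84, 0, 0], 0.1],
    [[-0.131, 0.139, -0.2355], [89.5, 0, 0], 0.1],
    [[-0.131, 0.139, -0.2355], [89.5, 0, 0], 0.1],
    [[-0.131, 0.139, -0.2355], [89.5, 0, 0], 0.1],
  ],
)

```text
clock: 5.33
tool_pos: [0.62, -0.0425, 0.1497]
orientation: [-158.6, 89.9, -118.9]
force: [-0.3, -0.2, -0.8]
opening: 0.0228
```

```bash
python3 - <<'E'
from h import *
import cv2
S=ctrl.snapshot("scene");cv2.imwrite("pics/jar1.png",cv2.resize(S[170:290,200:330],None,fx=5,fy=5,interpolation=2))
go([.62,-.0425,.102],129.5)
print(proj("scene",[.62,-.0425,.096]))
E
```

```text
clock 5.3833 tcp [ 0.6201 -0.0425  0.1497] jaw 129.72 j [ 14.1  18.9 -12.3   0.1 -58.8 -64.4] open 0.0227 F [ 0.3 -0.1  0.2]
toolx [-0.001 -0.001 -1.   ]
shift [0.0477 0.0001 0.    ] turn [ 0.22 -0.07  0.03]
[283.91277716 234.38724492]
```

View pics/jar1.png

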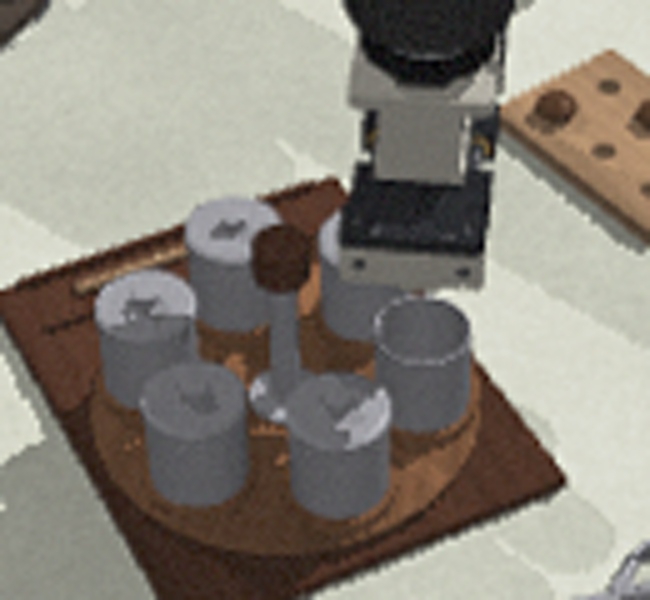

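The jar rim centre appears at crop (422,330), i.e. pixel (284.4,236). My estimate projects to (283.9,234.4), so the jar position agrees to within about 3 mm. I'll lower and release.

drive_tool(
  plan=[
    [[0.02, 0, 0], [0, 0, 0], 0.1],
    [[0.038, 0, 0], [0, 0, 0], 0.1],
    [[0.047, 0, 0.001], [0, 0, 0], 0.1],
    [[0.047, 0, 0.001], [0, 0, 0], 0.1],
    [[0.047, 0, 0.001], [0, 0, 0], 0.1],
    [[0.047, 0, 0.001], [0, 0, 0], 0.5],
    [[0.047, 0, 0.001], [0, 0, 0], 0.5],
    [[0.047, 0, 0.001], [0, 0, 0], 0.5],
    [[0.047, 0, 0.001], [0, 0, 0], 0.5],
    [[0.02, 0, 0.001], [0, 0, 0], 0.5],
    [[-0.02, 0, 0.001], [0, 0, 0], 0.5],
    [[-0.04, 0, 0.001], [0, 0, 0], 0.5],
    [[-0.05, 0, 0.001], [0, 0, 0], 0.65],
    [[-0.05, 0, 0.001], [0, 0, 0], 0.65],
  ],
)

```text
clock: 6.55
tool_pos: [0.6223, -0.0416, 0.203]
orientation: [-43.3, 89.7, -3.6]
force: [0.7, -0.8, -0.7]
opening: 0.0525
```

```bash
python3 - <<'E'
from h import *
go([.5555,-.0965,.20])
E
```

```text
clock 6.55 tcp [ 0.6223 -0.0416  0.203 ] jaw 129.74 j [ 14.1  16.5  -8.4   0.1 -64.9 -64.4] open 0.0525 F [ 0.7 -0.8 -0.7]
toolx [ 0.005 -0.    -1.   ]
shift [ 0.0027  0.0005 -0.0864] turn [0.   0.2  0.19]
```

drive_tool(
  plan=[
    [[0.003, 0.0005, -0.03], [0, 0, 0], 0.8],
    [[0.003, 0.0005, -0.06], [0, 0, 0], 0.8],
    [[0.003, 0.0005, -0.08], [0, 0, 0], 0.8],
    [[0.003, 0.0005, -0.0864], [0, 0, 0], 0.8],
    [[0.003, 0.0005, -0.0864], [0, 0, 0], 0.8],
    [[0.003, 0.0005, -0.0864], [0, 0, 0], 0.8],
  ],
)

```text
clock: 7.05
tool_pos: [0.5556, -0.0965, 0.1993]
orientation: [-43.1, 89.7, -3.4]
force: [0.6, 0.4, -0.4]
opening: 0.0701
```

```bash
python3 - <<'E'
from h import *
import cv2
S=ctrl.snapshot("scene");T=ctrl.snapshot("top")
a=cv2.resize(S[190:300,200:310],None,fx=3.6,fy=3.6,interpolation=2);b=cv2.resize(T[170:270,270:370],None,fx=3.96,fy=3.96,interpolation=2)
b=cv2.convertScaleAbs(b,alpha=1.8)
cv2.imwrite("pics/knob.png",np.hstack([a,b]))
for n in("top","scene"):
  for d in ctrl.cut_out(n,"nutmeg")[:3]:print(n,d["confidence"],d["pixel"])
go([.5555,-.0965,.127])
E
```

```text
clock 7.25 tcp [ 0.5562 -0.0959  0.1992] jaw 129.77 j [ 10.1  11.2 -16.    0.1 -62.6 -60.4] open 0.0699 F [ 0.2 -0.6  0.5]
toolx [ 0.004 -0.    -1.   ]
shift [ 0.0722  0.0002 -0.0011] turn [0.   0.18 0.17]
```

View pics/knob.png

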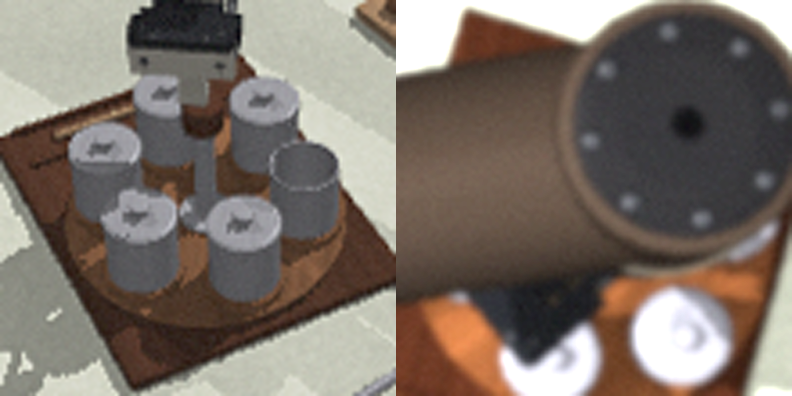

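The gripper's near finger at crop (200,85) is directly above the knob at (203,118). The open jar's inside is hidden from both cameras, so I'll check it after the turn. Descending and gripping the knob now.

drive_tool(
  plan=[
    [[0.025, 0, -0.001], [0, 0, 0], 0.8],
    [[0.045, 0, -0.001], [0, 0, 0], 0.8],
    [[0.06, 0, -0.001], [0, 0, 0], 0.8],
    [[0.072, 0, -0.001], [0, 0.2, 0.2], 0.8],
    [[0.072, 0, -0.001], [0, 0.2, 0.2], 0.8],
    [[0.072, 0, -0.001], [0, 0.2, 0.2], 0.55],
    [[0.072, 0, -0.001], [0, 0.2, 0.2], 0.4],
    [[0.072, 0, -0.001], [0, 0.2, 0.2], 0.25],
    [[0.072, 0, -0.001], [0, 0.2, 0.2], 0.25],
    [[0.072, 0, -0.001], [0, 0.2, 0.2], 0.25],
    [[0.072, 0, -0.001], [0, 0.2, 0.2], 0.25],
  ],
)

```text
clock: 8.17
tool_pos: [0.5561, -0.0967, 0.1279]
orientation: [-34.6, 90.0, 5.1]
force: [9.8, -11.4, -4.3]
opening: 0.0358
```

drive_tool(
  plan=[
    [[0, -0.001, 0], [0, 0, 0], 0.25],
    [[0, -0.001, 0], [0, 0, 0], 0.25],
    [[0, -0.001, 0], [0, 0, 0], 0.25],
  ],
)

```text
clock: 8.42
tool_pos: [0.5561, -0.0968, 0.1279]
orientation: [62.6, 89.9, 102.4]
force: [-2.6, 3.7, 2.2]
opening: 0.0355
```

drive_tool(
  plan=[
    [[0, 0, 0], [-3, 0, 0], 0.25],
    [[0, 0, 0], [-7, 0, 0], 0.25],
    [[0, 0, 0], [-12, 0, 0], 0.25],
    [[0, 0, 0], [-17, 0, 0], 0.25],
    [[0, 0, 0], [-22, 0, 0], 0.25],
    [[0, 0, 0], [-27, 0, 0], 0.25],
    [[0, 0, 0], [-32, 0, 0], 0.25],
    [[0, 0, 0], [-37, 0, 0], 0.25],
    [[0, 0, 0], [-40, 0, 0], 0.25],
    [[0, 0, 0], [-40, 0, 0], 0.25],
    [[0, 0, 0], [-40, 0, 0], 0.25],
  ],
)

```text
clock: 9.33
tool_pos: [0.5554, -0.0964, 0.1278]
orientation: [47.0, 89.9, 126.7]
force: [-3.5, 3.3, 2.4]
opening: 0.0353
```

```bash
python3 - <<'E'
from h import *
go([.5555,-.0965,.127])
for d in ctrl.landmark_of("scene","open_jar")[:1]+(ctrl.snapshot("scene") is None or [])*0:pass
o=ctrl.cut_out("scene","open_jar")[:2]
for d in o:print(d["confidence"],d["pixel"],atz("scene",d["pixel"],.06))
E
```

```text
clock 9.3333 tcp [ 0.5554 -0.0964  0.1278] jaw 169.7 j [ 10.   15.1 -21.1  -0.1 -53.9 -20.2] open 0.0353 F [-3.5  3.3  2.4]
toolx [-0.001  0.002 -1.   ]
shift [ 0.0008 -0.0002 -0.0001] turn [-0.    0.08 -0.09]
0.68 [282.2, 229.2] [ 0.57464609 -0.00416088  0.06      ]
0.48 [158.6, 317.9] [ 0.58422395 -0.47237639  0.06      ]
```

The jar followed the 40° turn and the forces are low. Next, the remaining 83°.

drive_tool(
  plan=[
    [[0, 0, 0], [-3, 0, 0], 0.25],
    [[0, 0, 0], [-7, 0, 0], 0.25],
    [[0, 0, 0], [-12, 0, 0], 0.25],
    [[0, 0, 0], [-17, 0, 0], 0.25],
    [[0, 0, 0], [-22, 0, 0], 0.25],
    [[0, 0, 0], [-27, 0, 0], 0.25],
    [[0, 0, 0], [-32, 0, 0], 0.25],
    [[0, 0, 0], [-37, 0, 0], 0.25],
    [[0, 0, 0], [-42, 0, 0], 0.25],
    [[0, 0, 0], [-47, 0, 0], 0.25],
    [[0, 0, 0], [-52, 0, 0], 0.25],
    [[0, 0, 0], [-57, 0, 0], 0.25],
    [[0, 0, 0], [-62, 0, 0], 0.25],
    [[0, 0, 0], [-67, 0, 0], 0.25],
    [[0, 0, 0], [-72, 0, 0], 0.25],
    [[0, 0, 0], [-77, 0, 0], 0.25],
    [[0, 0, 0], [-81, 0, 0], 0.25],
    [[0, 0, 0], [-83, 0, 0], 0.25],
    [[0, 0, 0], [-83, 0, 0], 0.25],
    [[0, 0, 0], [-83, 0, 0], 0.25],
  ],
)

```text
clock: 11.15
tool_pos: [0.554, -0.0971, 0.1278]
orientation: [3.5, 89.8, 166.0]
force: [-4.7, -2.0, 3.3]
opening: 0.0355
```

```bash
python3 - <<'E'
from h import *
import cv2
S=ctrl.snapshot("scene");T=ctrl.snapshot("top")
a=cv2.resize(S[190:300,190:300],None,fx=3.6,fy=3.6,interpolation=2);b=cv2.resize(T[200:300,250:350],None,fx=3.96,fy=3.96,interpolation=2)
b=cv2.convertScaleAbs(b,alpha=1.8)
cv2.imwrite("pics/end.png",np.hstack([a,b]))
go([.5555,-.0965,.127])
f=np.array([.5555-.955*.085,-.0965+.2957*.085,.096]);print("front jar",f,proj("top",f),proj("scene",f))
for n in("top","scene"):
  for k in("nutmeg","open_jar"):
    for d in ctrl.cut_out(n,k)[:2]:print(n,k,round(d["confidence"],2),d["pixel"],atz(n,d["pixel"],.096 if k=="open_jar" else .05))
E
```

```text
clock 11.25 tcp [ 0.554  -0.0972  0.1278] jaw -107.43 j [  9.9  15.1 -21.1  -0.1 -54.   62.7] open 0.0354 F [-5.8 -2.2  3.3]
toolx [-0.004  0.001 -1.   ]
shift [ 0.0008 -0.0011 -0.0013] turn [-0.    0.22 -0.02]
front jar [ 0.474325  -0.0713655  0.096    ] [310.48499943 260.22571276] [244.88923909 215.52156482]
top nutmeg 0.46 [305.4, 256.0] [ 0.48573924 -0.06012231  0.05      ]
scene nutmeg 0.69 [242.1, 228.0] [ 0.47365057 -0.08539488  0.05      ]
scene open_jar 0.62 [242.7, 228.7] [ 0.51441225 -0.11565155  0.096     ]
scene open_jar 0.42 [158.8, 318.6] [ 0.6118292  -0.48289867  0.096     ]
```

View pics/end.png

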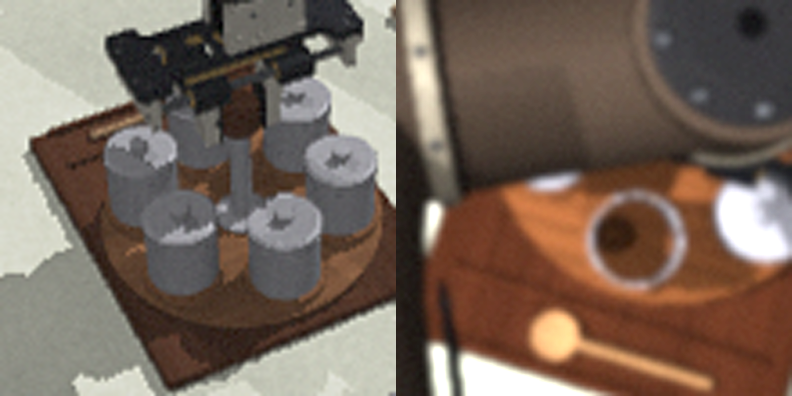

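The top view shows the open jar's rim centre at pixel (310.9,260.9). My computed front position projects to (310.5,260.2). The nutmeg lies inside the jar at about (305,258), and the knob is gripped, so I'm handing in.

```bash
python3 -c "
from plant import ctrl
o=ctrl.get_obs();print(o['clock'],o['opening'],o['force'],o['qvel'].round(2));print(ctrl.close_job())"
```

```text
11.45 0.035601799071277834 [-5.05271966 -3.03424556  3.71607269] [-0.11  0.05  0.03  0.08 -0.01 -0.02]
the job is handed in; nothing more can be done
None
```

The nutmeg is in the open jar and the jar now faces the spoon ledge. I handed the job in at about 11.5 s with the gripper still closed on the centre knob. I turned the carousel 123° by that knob.

- **Jar position:** in the last top picture the rim centre was within 1 pixel (about 2 mm) of the computed front position.
- **Nutmeg:** the same picture showed it lying inside the jar, off to one side. I did not measure its height in the jar, and the fingers were well clear of it.
- **Grip:** the fingers were stopped at 35.6 mm on the 36 mm knob, the arm was practically still and the outside force on the tool was about 7 N. Finger force is not measured directly; the grip is fixed at half the maximum, about 30 N.
- **Other things on the shelf:** I saw no sign that anything else moved, but I did not measure it. The last pictures show only the carousel and spoon, so the tray, lid, funnel, flip-top jar and clip were not checked again.
- **Disagreements:** when I first closed on the knob there was about 15 N of side force, which a 1 mm shift brought down to about 5 N. The scene camera's outline for the open jar did not match (it had marked a closed one), so I went by the top view.

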